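Switch the bench suction to the round port

TASK

Switch the carving bench's suction over. First pull the stiff slide gate of the round suction port open until its pointer lines up with the clip on its rail, and only then push the square port's slide gate fully shut. Leave the stones and tools lying about where they are.

Things in the scene. Friction and masses are not known exactly. Their poses are not given: they have to be found in the camera images.
- round: Fixed suction port, round (86 mm) mouth on top: aluminium box 130 x 140 mm, 70 mm high (rim 80). Origin on the bench under the box's centre, z up; -x points from the box to the gate's tab, the way it opens. Two steel rails 12 mm wide, tops 52 mm above the bench, at local y = +-64 mm, run out from the box to local x = -215 mm.
- round_gate (a joint): Flat steel slide plate, 96 mm wide, top face 52 mm above the bench, running level between the round port's rails, with an upright tab as its handle. In m: 0 = fully shut (end stop), growing as the tab is drawn out along the port's -x; 0.08 = end of travel. Stiff: friction about 9 N either way; stays where it is left. Nearly shut at the start.
- round_gate_tab (a point): Centre of the upright tab of the round port's gate: 8 mm thick along the slide, 70 mm wide, top 102 mm above the bench, this point 82 mm. x axis along the slide (opens to -x), z up. At joint 0 it is at local x = -125 mm, y = 0 of the port; the gap between tab and box, 56 mm when shut, is free above the plate for a finger.
- round_gate_pointer (a point): Tip of the pointer, a dark ear 4 mm wide sticking out to +y from the foot of the round port's tab towards the rail with the clip; same local x as the tab's centre, 54 mm to its +y side, 55 mm above the bench. x axis as the tab's.
- clip: Small dark steel clip fixed on the round port's +y rail (12 mm along it, 20 mm across) with a 3 mm ridge across its top, 20 mm above the rail. The square port has none. Origin on the rail's top under the ridge; x axis along the rail, as the port's. A mark only: it does not stop the gate. The gate is set when the pointer is at the same local x as the ridge.
- square: Fixed suction port, square (80 mm) mouth on top: aluminium box 130 x 140 mm, 70 mm high (rim 80). Origin on the bench under the box's centre, z up; -x points from the box to the gate's tab, the way it opens. Two steel rails 12 mm wide, tops 52 mm above the bench, at local y = +-64 mm, run out from the box to local x = -215 mm.
- square_gate (a joint): Flat steel slide plate, 96 mm wide, top face 52 mm above the bench, running level between the square port's rails, with an upright tab as its handle. In m: 0 = fully shut (end stop), growing as the tab is drawn out along the port's -x; 0.08 = end of travel. Stiff: friction about 9 N either way; stays where it is left. Well open at the start.
- square_gate_tab (a point): Centre of the upright tab of the square port's gate: 8 mm thick along the slide, 70 mm wide, top 102 mm above the bench, this point 82 mm. x axis along the slide (opens to -x), z up. At joint 0 it is at local x = -125 mm, y = 0 of the port; the gap between tab and box, 56 mm when shut, is free above the plate for a finger.
- bangle: Bystander: pale jade bangle, 74 mm across, 10 mm high, lying flat. Origin at its underside centre, z up.
- blank: Bystander: jade plate 60 x 40 x 8 mm. Origin at its underside centre.
- lump: Bystander: small rough jade stone, 44 mm across, 27 mm high. Origin at its underside centre.
- handpiece: Bystander: black rotary handpiece lying down, 155 mm long, 29 mm high, along its x. Origin under its middle.
- brush: Bystander: hand brush lying down, about 200 mm long. Origin under its middle.
- burr_cup: Bystander: white cup, 68 mm across, 75 mm high, upright. Origin at its underside centre.

How it is judged:
On the way, in this order (a step that is already met when the one before it is completed fails the run):
1. the round port's gate pointer stands at the clip (x of round_gate_pointer in the frame of clip between -0.006 and 0.006 m), for 0.4 s.
2. then the square port's gate is fully shut (value of joint square_gate below 0.005 m), for 0.2 s.
At the end, for the whole second after the job is handed in: the round port's gate pointer stands within 6 mm of the clip's ridge along the rail, at rest, and the square port's gate is within 5 mm of fully shut (all of step 1 and value of joint square_gate below 0.005 m and velocity of joint round_gate between -0.005 and 0.005 m/s); the robot touches nothing.
It fails at once if a stone or tool lying about is moved by more than 30 mm (distance of any of bangle, blank, lump, handpiece, brush, burr_cup from where it was at the start of the episode above 0.03 m).
It also fails if it takes over 51 s, if anything falls off the work surface, if the arm or the gripper's body presses on something with over 40 N, if the wrist force passes 120 N, or if a joint passes its speed limit or range.

ROBOT

A 7-joint arm with a two-finger parallel gripper is mounted at the origin on the work surface. World frame = base frame: x ahead of the robot, y to its left, z up, the work surface at z = 0. Lengths are in m, angles in rad, forces in N, time in s.
With the tool pointing down it reaches from about 0.425 to 0.925 m from the base axis. Payload 6.8 kg.
Tool frame: the origin (TCP) lies midway between the tips of the shut fingers; the grasp point (between the pads) lies 19 mm behind it; z points along the fingers, y is the line along which they close (so a half turn about z gives the same grasp; the last joint's range is limited). The gripper opens to 85 mm and grips with 20 to 120 N. Pads are 22 mm wide; open, the fingers measure 114 mm over their backs; the gripper's body (76 mm by 85 mm) begins 54 mm behind the grasp point. The pads swing forward as they close: fully open they stand 13 mm farther back than shut.
Start: joints at [-1.284, 0.477, 0.022, 1.555, -0.011, 1.109, -0.083], TCP at [0.26, 0.623, 0.202] pointing down, gripper open.
Joint ranges: [-2.96, 2.96], [-0.34, 2.1], [-1.41, 1.46], [0.24, 2.44], [-1.37, 4.51], [0.17, 1.92], [-2.96, 2.96]. Speed limits (rad/s): [2.39, 2.39, 3.14, 3.14, 3.14, 3.14, 3.14].

INTERFACE

Orientations are given as a unit quaternion [w, x, y, z].
In Python, from station import * gives the robot as it stands. The module is installed in compiled form; this text tells all that it offers.
- The arm moves only by the shell command python3 -m jog 'ROWS' [OPENING] [FORCE]. ROWS is JSON, a list of rows, each an object of numbers: "x", "y", "z": the shift along the tool's x, y, z in m; "ax", "ay", "az": the turn, a rotation vector about the tool's x, y, z in rad. In form: [{"x": .., "y": .., "z": .., "ax": .., "ay": .., "az": ..}, ...]. A call has 1 to 12 rows; each row is the pose to reach, as a shift and turn from the pose commanded when the call began, along the tool's axes at that moment; what a row does not reach only later rows make up. A row lasts 1/10 s, in which the tool goes at most 50 mm and 8.59 degrees, less where a joint would pass 70% of its speed; a pose out of reach is approached as far as the arm can. A call with a gripper value outside its range is refused whole. OPENING is the opening, from 0 (shut) to 1 (fully open), set as the call begins (- or left out, the last holds). The fingers move at their own pace and stop on an object; FORCE is the grip in N (left out, the last holds). Time passes only in rows, so rows that repeat a pose let the fingers close. It gives the time, the measured TCP pose, the force, the opening and the grip force at its end, in the units of the state.
- get_obs(): the state, without advancing time (a new reading comes with each control period).
- read_camera(name): name is "scene" or "top" or "wrist"; returns the picture (384x512x3 uint8, red, green, blue); there is no depth.
- camera_params(name): a dict with "K" (3x3 intrinsics, pixels), "D" ([k1, k2, p1, p2, k3] as OpenCV has them; the pictures are not rectified), "origin" and "attitude" of the camera in the world. Camera axes: x right, y up, looking along -z (the intrinsics and any distortion apply to the point x, -y, -z); pixel columns grow to the right and rows downward; lengths in m; the calibration is good to about 2 mm. A picture is of the moment at which its call begins: read the wrist's pose just before it. camera_params takes no time and is no camera call; for the wrist camera it gives the pose at the moment of the call.
- hand_in(): hands the job in; it is judged then, once.
The state is a dict: "t": time; "q": joint angles; "joint_vel": joint speeds; "joint_torque": joint torques, N m; "eef_pos": TCP position; "tool_rot": TCP orientation; "contact_force": force on the tool from outside, world axes, zero at the start; "torque": the same for the moment, N m; "gripper_width": opening from 0.0 (shut) to 1.0 (fully open); "grasp_force": force on a finger pad.
Only numpy, scipy, OpenCV 4.12 (cv2) and the standard library are available. Lean on these libraries where they do the work, as an engineer would, in place of code of your own. Each camera call takes 0.05 s, during which the arm holds its last target. There are 200 camera calls.

## Working session

There is one attempt and no reset: what is moved stays moved. The work goes in short steps, Python scripts to look and compute and a shell command to move; the robot and the scene stay as the last step left them, time stands still between calls to the robot, and variables do not carry over. Pictures are saved under pics/ and viewed, at most 10 in all, crops included, and the job is handed in when it is done.

```bash
mkdir -p pics; cat > h.py <<'E'
from station import *
import numpy as np, cv2
from scipy.spatial.transform import Rotation as R
def cam(n):
    p=camera_params(n); a=np.array(p["attitude"],float)
    M=R.from_quat(a[[1,2,3,0]]).as_matrix() if a.size==4 else a.reshape(3,3)
    return np.array(p["K"]).reshape(3,3),np.array(p["D"],float),np.array(p["origin"]),M
def ray(n,uv,z,c=None):
    K,D,o,M=c or cam(n)
    u=cv2.undistortPoints(np.array(uv,float).reshape(-1,1,2),K,D).reshape(-1,2)
    d=np.c_[u[:,0],-u[:,1],-np.ones(len(u))]@M.T
    return o+d*((z-o[2])/d[:,2])[:,None]
def proj(n,P,c=None):
    K,D,o,M=c or cam(n)
    q=(np.atleast_2d(P)-o)@M; q=q*[1,-1,-1]
    return cv2.projectPoints(q,np.zeros(3),np.zeros(3),K,D)[0].reshape(-1,2)
def snap(n,f):
    im=read_camera(n); cv2.imwrite('pics/'+f,im[:,:,::-1]); return im
E
python3 - <<'E'
from h import *
o=get_obs();print(o)
for n in("top","scene"):
    snap(n,n+"0.png");print(n,camera_params(n))
E
```

```text
{'t': 0.0, 'q': array([-1.28410546,  0.47779193,  0.02231204,  1.55646526, -0.01153605,
        1.10930142, -0.08308114]), 'joint_vel': array([ 8.53927904e-04,  8.81869205e-05,  2.51370960e-03, -5.13778704e-04,
       -5.24434522e-04,  2.87256492e-04, -3.31254983e-04]), 'joint_torque': array([ 7.23939247e-04, -5.96455371e+01,  1.60813451e+00, -2.81186950e+01,
        1.24637739e-02,  9.44473461e-03,  1.08074795e-05]), 'eef_pos': array([0.25935442, 0.62247533, 0.20112487]), 'tool_rot': array([-1.35053930e-04,  1.96091983e-01,  9.80585075e-01, -9.09545724e-04]), 'contact_force': array([0.01621201, 0.34113295, 0.42818641]), 'torque': array([-0.02555359,  0.06135456, -0.01779707]), 'grasp_force': 0.0, 'gripper_width': 0.9973789653928941}
top {'K': array([[358.68414318,   0.        , 249.38205618],
       [  0.        , 358.68414318, 187.92923098],
       [  0.        ,   0.        ,   1.        ]]), 'D': array([-0.1126601,  0.       ,  0.       ,  0.       ,  0.       ]), 'origin': array([ 0.41597917, -0.09872978,  1.20818066]), 'attitude': array([-0.69977989, -0.05670268,  0.04031492,  0.71096246])}
scene {'K': array([[376.93239753,   0.        , 260.36581733],
       [  0.        , 376.93239753, 186.67197062],
       [  0.        ,   0.        ,   1.        ]]), 'D': array([0.02560327, 0.        , 0.        , 0.        , 0.        ]), 'origin': array([ 1.22020385, -0.22120897,  0.69117535]), 'attitude': array([0.69564836, 0.312163  , 0.25360154, 0.59524271])}
```

View pics/top0.png

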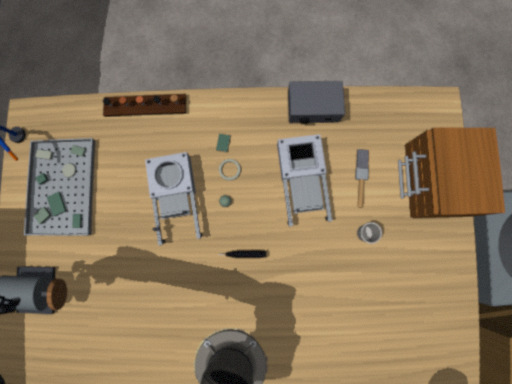

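View pics/scene0.png

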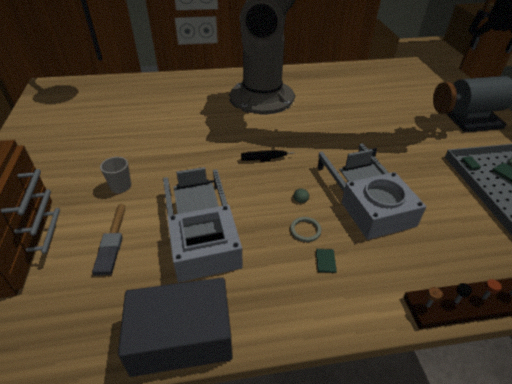

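The top view shows the round port at about (170,180) and the square port at (303,160). Both tabs point down the image, toward the robot, and the clip is near (157,230). I'll zoom in on these.

```bash
python3 - <<'E'
import cv2,numpy as np
a=cv2.imread('pics/top0.png');b=cv2.imread('pics/scene0.png')
f=lambda i,x,y:cv2.resize(i[y:y+100,x:x+80],(400,500),interpolation=cv2.INTER_CUBIC)
cv2.imwrite('pics/crop0.png',np.hstack([f(a,135,148),f(a,265,130)]))
from h import *
pts=[(149,161),(187,153),(157,241),(198,236),(280,142),(321,136),(290,222),(331,218)]
print(ray("top",pts[:2],.07),ray("top",pts[4:6],.07)); print(ray("top",pts[2:4],.052),ray("top",pts[6:],.052))
E
```

```text
[[0.66878705 0.25589239 0.07      ]
 [0.69261332 0.12941052 0.07      ]] [[ 0.72305193 -0.17550048  0.07      ]
 [ 0.7411179  -0.3105321   0.07      ]]
[[0.40756593 0.22900482 0.052     ]
 [0.42261155 0.0947221  0.052     ]] [[ 0.46323865 -0.20191567  0.052     ]
 [ 0.47359559 -0.33457573  0.052     ]]
```

View pics/crop0.png

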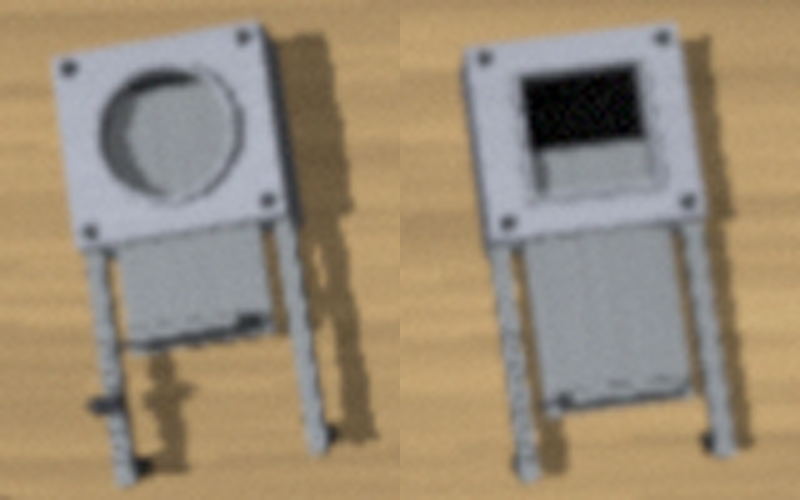

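The crop (5x scale) shows the clip at about px (156,229) on the round port's left rail. The round tab runs from about (160,217) to (188,212) and the square tab from about (297,210) to (324,206).

```bash
cat > fit.py <<'E'
from h import *
def fit(px,n="top"):
    W=ray(n,px,.07)[:,:2]; L=np.array([[.065,.07],[.065,-.07],[-.065,.07],[-.065,-.07]])
    c=W.mean(0); H=L.T@(W-c); a=np.arctan2(H[0,1]-H[1,0],H[0,0]+H[1,1]); M=np.array([[np.cos(a),-np.sin(a)],[np.sin(a),np.cos(a)]])
    return c,a,M,np.abs(W-c-L@M.T).max()
E
python3 - <<'E'
from fit import *
r=fit([(145.6,160),(188,152.4),(151,198),(195,191)]);s=fit([(278,140),(320.4,134.6),(283,178.6),(326,174)])
for k in(r,s):print(k[0],np.degrees(k[1]),k[3])
loc=lambda k,p:(p[:,:2]-k[0])@k[2]
print("clip",loc(r,ray("top",[(156,228.8)],.065)),"tab r",loc(r,ray("top",[(161,218.2),(188.5,212.5)],.10)),"tab s",loc(s,ray("top",[(297,211.5),(324,207)],.10)))
for k,x in((r,-.14),(s,-.2)):print("tab world",k[0]+k[2]@[x,0])
K,D,o,M=cam("wrist");q=get_obs();t=np.array(q["tool_rot"]);T=R.from_quat(t[[1,2,3,0]]).as_matrix()
print("cam in tool",T.T@(o-q["eef_pos"]),T.T@M,K)
for n in("bangle",(230,169),.01),("lump",(225,201),.02),("hp",(247,254),.02),("cup",(370,232),.06),("hpR",(267,254),.02):print(n[0],ray("top",[n[1]],n[2]))
E
```

```text
[0.61992573 0.18539052] 9.252965878913082 0.0039364512289474796
[ 0.6730277 -0.245179 ] 5.67662411323707 0.0012615424216845944
clip [[-0.16394014  0.07103107]] tab r [[-0.1364946   0.04073186]
 [-0.13394218 -0.04777132]] tab s [[-0.17641378  0.04267524]
 [-0.17240372 -0.04236954]]
tab world [0.4817474 0.1628794]
tab world [ 0.4740085  -0.26496176]
cam in tool [ 0.07364706  0.00095392 -0.17251549] [[-6.30696782e-04  9.57350325e-01  2.88928984e-01]
 [ 9.99999729e-01  7.13770883e-04 -1.82163019e-04]
 [-3.80622921e-04  2.88928790e-01 -9.57350515e-01]] [[337.72165863   0.         256.45672572]
 [  0.         337.72165863 188.78742199]
 [  0.           0.           1.        ]]
bangle [[ 0.64800379 -0.00699584  0.01      ]]
lump [[0.53782466 0.00968134 0.02      ]]
hp [[ 0.36214396 -0.0613919   0.02      ]]
cup [[ 0.42578451 -0.45712951  0.06      ]]
hpR [[ 0.36122968 -0.12684103  0.02      ]]
```

```bash
python3 -m jog '[{"x":-0.035,"y":-0.031,"az":0.09},{"x":-0.07,"y":-0.062,"az":0.18},{"x":-0.104,"y":-0.093,"az":0.28},{"x":-0.139,"y":-0.124,"az":0.37},{"x":-0.173,"y":-0.155,"az":0.46},{"x":-0.208,"y":-0.186,"az":0.55},{"x":-0.242,"y":-0.217,"az":0.65},{"x":-0.277,"y":-0.248,"az":0.74},{"x":-0.311,"y":-0.279,"az":0.83},{"x":-0.346,"y":-0.31,"az":0.92},{"x":-0.38,"y":-0.34,"az":1.014},{"x":-0.38,"y":-0.34,"az":1.014}]' 0.45 60
python3 -m jog '[{"x":0}]'
python3 - <<'E'
from h import *
o=get_obs();print(o['t'],o['eef_pos'],o['tool_rot'])
c=cam("wrist");im=snap("wrist","w1.png");np.savez('w1.npz',K=c[0],D=c[1],o=c[2],M=c[3])
E
```

```text
0.1 [0.25940963 0.62254627 0.20121232] [-9.21058274e-05  1.96098003e-01  9.80583961e-01 -8.12139482e-04]validation failed for argument at $[0]...
validation failed for argument at $[0]...
```

View pics/w1.png

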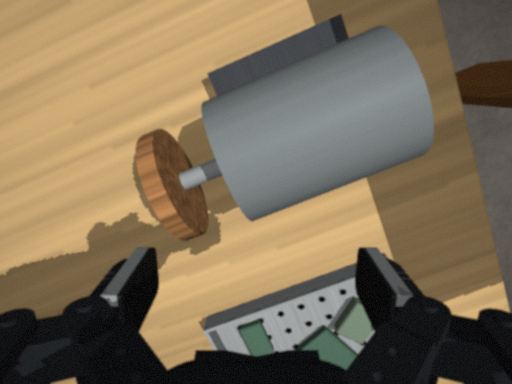

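The call was refused because every row needs all six numbers. The picture shows only the motor and tray beside the start pose. I'll resend complete rows.

```bash
python3 -m jog '[{"x":-0.035,"y":-0.031,"z":0,"ax":0,"ay":0,"az":0.09},{"x":-0.07,"y":-0.062,"z":0,"ax":0,"ay":0,"az":0.18},{"x":-0.104,"y":-0.093,"z":0,"ax":0,"ay":0,"az":0.28},{"x":-0.139,"y":-0.124,"z":0,"ax":0,"ay":0,"az":0.37},{"x":-0.173,"y":-0.155,"z":0,"ax":0,"ay":0,"az":0.46},{"x":-0.208,"y":-0.186,"z":0,"ax":0,"ay":0,"az":0.55},{"x":-0.242,"y":-0.217,"z":0,"ax":0,"ay":0,"az":0.65},{"x":-0.277,"y":-0.248,"z":0,"ax":0,"ay":0,"az":0.74},{"x":-0.311,"y":-0.279,"z":0,"ax":0,"ay":0,"az":0.83},{"x":-0.346,"y":-0.31,"z":0,"ax":0,"ay":0,"az":0.92},{"x":-0.38,"y":-0.34,"z":0,"ax":0,"ay":0,"az":1.014},{"x":-0.38,"y":-0.34,"z":0,"ax":0,"ay":0,"az":1.014}]' 0.45 60 && python3 - <<'E'
from h import *
o=get_obs();print(o['t'],o['eef_pos'],o['tool_rot'],o['q'])
E
```

```text
t: 1.35
eef_pos: [0.4819, 0.1562, 0.2024]
tool_rot: [0.001, 0.652, 0.758, -0.0]
contact_force: [0.3, 0.1, -0.9]
gripper_width: 0.45
grasp_force: 0.0
1.35 [0.48191112 0.15621921 0.20240244] [ 1.21327038e-03  6.52333197e-01  7.57931277e-01 -3.27779254e-04] [-0.79630272  0.20241855  0.4138516   1.97429358 -0.0943373   0.98310296
 -0.18814446]
```

```bash
python3 - <<'E'
from h import *
c=cam("wrist");im=snap("wrist","w2.png");np.savez('w2.npz',K=c[0],D=c[1],o=c[2],M=c[3]);o=get_obs();print(o['eef_pos'],o['tool_rot'])
E
```

```text
[0.48061689 0.15969069 0.20216494] [ 3.72029011e-04  6.50089566e-01  7.59857478e-01 -1.74706979e-04]
```

View pics/w2.png

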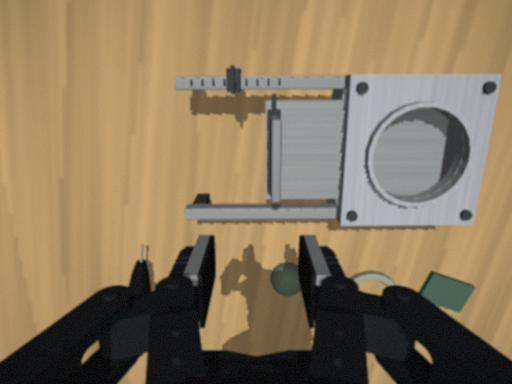

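The wrist view shows the clip ridge near (233,79), the pointer tip near (274,98), and the tab top at about x 276, rows 112–200. The rails are horizontal in the picture.

```bash
cat > m.py <<'E'
from h import *
def load(f):
    d=np.load(f);return d['K'],d['D'],d['o'],d['M']
def meas(f,clip,ptr,tab,pos,rot,rail):
    c=load(f); Tm=R.from_quat(np.array(rot)[[1,2,3,0]]).as_matrix()
    g=lambda p,z:(ray("",p,z,c)-pos)@Tm
    rl=g(rail,.052);print("rail dir in tool",rl, np.degrees(np.arctan2(*(rl[1]-rl[0])[:2])))
    print("clip",g(clip,.072),"ptr",g(ptr,.055),"tab",g(tab,.102))
E
python3 - <<'E'
from m import *
meas('w2.npz',[(233.5,79)],[(274.5,98)],[(276.5,112),(276.5,200)],np.array([0.48061689,0.15969069,0.20216494]),[3.72029011e-04,6.50089566e-01,7.59857478e-01,-1.74706979e-04],[(176,77),(345,75)])
im=cv2.imread('pics/w2.png');cv2.imwrite('pics/w2c.png',cv2.resize(im[55:215,165:365],(800,640),interpolation=cv2.INTER_CUBIC)[:600])
E
```

```text
rail dir in tool [[ 0.07988556 -0.07129904  0.15008612]
 [ 0.08063535  0.08224533  0.15011903]] 0.2797837114649137
clip [[ 0.07734053 -0.01778169  0.13009981]] ptr [[0.0608612  0.01823623 0.14712073]] tab [[ 0.05165713  0.01747041  0.10012785]
 [-0.0217549   0.01825235  0.1001862 ]]
```

View pics/w2c.png

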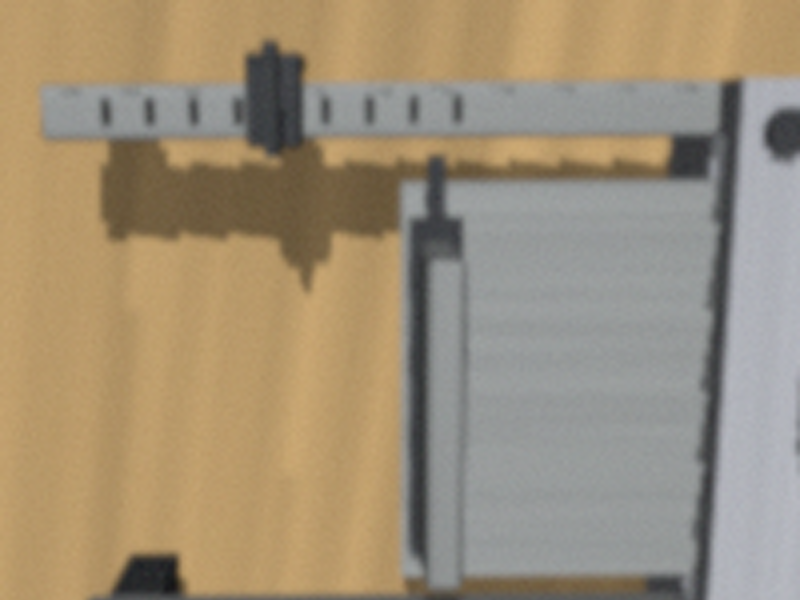

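Scaled back from the crop, the ridge is at (232.5,80), the pointer tip at (274.3,95) and the tab top centre at column 276.5. That puts the gate about 37 mm short of the clip. Next I'll move over the tab and descend partway.

```bash
python3 -m jog '[{"x":0.008,"y":0.018,"z":0.02,"ax":0,"ay":0,"az":0},{"x":0.008,"y":0.018,"z":0.055,"ax":0,"ay":0,"az":0},{"x":0.008,"y":0.018,"z":0.08,"ax":0,"ay":0,"az":0},{"x":0.008,"y":0.018,"z":0.08,"ax":0,"ay":0,"az":0},{"x":0.008,"y":0.018,"z":0.08,"ax":0,"ay":0,"az":0},{"x":0.008,"y":0.018,"z":0.08,"ax":0,"ay":0,"az":0}]' && python3 - <<'E'
from h import *
o=get_obs();p0=np.array([0.48061689,0.15969069,0.20216494]);t=np.array([3.72029011e-04,6.50089566e-01,7.59857478e-01,-1.74706979e-04])
T=R.from_quat(t[[1,2,3,0]]).as_matrix();print((o['eef_pos']-p0)@T,o['tool_rot'],np.abs(o['joint_vel']).max())
E
```

```text
t: 2.0
eef_pos: [0.4969, 0.1748, 0.1235]
tool_rot: [0.0, 0.647, 0.762, 0.001]
contact_force: [1.1, -1.0, 0.9]
gripper_width: 0.45
grasp_force: 0.0
[0.01245124 0.01839864 0.07863667] [2.95483572e-04 6.47275211e-01 7.62255486e-01 1.13497229e-03] 0.009429268997708861
```

```bash
python3 -m jog '[{"x":0,"y":0,"z":0.025,"ax":0,"ay":0,"az":0},{"x":0,"y":0,"z":0.055,"ax":0,"ay":0,"az":0},{"x":0,"y":0,"z":0.055,"ax":0,"ay":0,"az":0},{"x":0,"y":0,"z":0.055,"ax":0,"ay":0,"az":0}]' && python3 -m jog '[{"x":0,"y":0,"z":0,"ax":0,"ay":0,"az":0},{"x":0,"y":0,"z":0,"ax":0,"ay":0,"az":0},{"x":0,"y":0,"z":0,"ax":0,"ay":0,"az":0},{"x":0,"y":0,"z":0,"ax":0,"ay":0,"az":0},{"x":0,"y":0,"z":0,"ax":0,"ay":0,"az":0},{"x":0,"y":0,"z":0,"ax":0,"ay":0,"az":0},{"x":0,"y":0,"z":0,"ax":0,"ay":0,"az":0},{"x":0,"y":0,"z":0,"ax":0,"ay":0,"az":0}]' 0 60
```

```text
t: 2.4
eef_pos: [0.4967, 0.1741, 0.0683]
tool_rot: [0.0, 0.648, 0.762, 0.0]
contact_force: [0.8, 0.7, 0.9]
gripper_width: 0.453
grasp_force: 0.0
t: 3.2
eef_pos: [0.4965, 0.1743, 0.0687]
tool_rot: [-0.0, 0.648, 0.762, 0.001]
contact_force: [-3.0, -0.9, 8.9]
gripper_width: 0.061
grasp_force: 59.0
```

```bash
python3 -m jog '[{"x":0,"y":-0.006,"z":0,"ax":0,"ay":0,"az":0},{"x":0,"y":-0.012,"z":0,"ax":0,"ay":0,"az":0},{"x":0,"y":-0.018,"z":0,"ax":0,"ay":0,"az":0},{"x":0,"y":-0.024,"z":0,"ax":0,"ay":0,"az":0},{"x":0,"y":-0.03,"z":0,"ax":0,"ay":0,"az":0},{"x":0,"y":-0.036,"z":0,"ax":0,"ay":0,"az":0},{"x":0,"y":-0.037,"z":0,"ax":0,"ay":0,"az":0},{"x":0,"y":-0.037,"z":0,"ax":0,"ay":0,"az":0},{"x":0,"y":-0.037,"z":0,"ax":0,"ay":0,"az":0},{"x":0,"y":-0.037,"z":0,"ax":0,"ay":0,"az":0},{"x":0,"y":-0.037,"z":0,"ax":0,"ay":0,"az":0}]' && python3 - <<'E'
from h import *
o=get_obs();print(o['eef_pos'],np.linalg.norm(o['eef_pos']-[.4965,.1743,.0687]))
snap("wrist","w3.png")
im=cv2.imread('pics/w3.png');print(im.shape)
cv2.imwrite('pics/w3b.png',cv2.resize(im,(800,600)))
E
```

```text
t: 4.3
eef_pos: [0.4636, 0.1691, 0.0688]
tool_rot: [0.002, 0.648, 0.762, 0.004]
contact_force: [7.3, 1.2, -3.5]
gripper_width: 0.06
grasp_force: 59.0
[0.46360205 0.16912221 0.06878927] 0.03330304072822054
(384, 512, 3)
```

View pics/w3b.png

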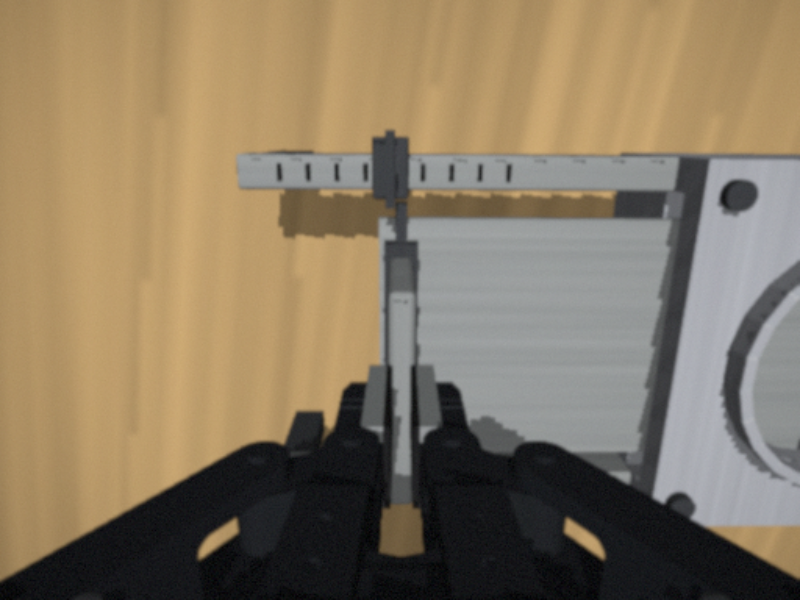

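The ridge is at column 390 and the pointer at 402 (2.9 px/mm), so the gate is about 4 mm short, which matches the measured travel. I'll pull 4 mm more.

```bash
python3 -m jog '[{"x":0,"y":-0.002,"z":0,"ax":0,"ay":0,"az":0},{"x":0,"y":-0.004,"z":0,"ax":0,"ay":0,"az":0},{"x":0,"y":-0.004,"z":0,"ax":0,"ay":0,"az":0},{"x":0,"y":-0.004,"z":0,"ax":0,"ay":0,"az":0},{"x":0,"y":-0.004,"z":0,"ax":0,"ay":0,"az":0}]' && python3 -m jog '[{"x":0,"y":0,"z":0,"ax":0,"ay":0,"az":0},{"x":0,"y":0,"z":0,"ax":0,"ay":0,"az":0},{"x":0,"y":0,"z":0,"ax":0,"ay":0,"az":0},{"x":0,"y":0,"z":0,"ax":0,"ay":0,"az":0}]' 0.4 && python3 -m jog '[{"x":0,"y":0,"z":-0.025,"ax":0,"ay":0,"az":0},{"x":0,"y":0,"z":-0.06,"ax":0,"ay":0,"az":0},{"x":0,"y":0,"z":-0.08,"ax":0,"ay":0,"az":0},{"x":0,"y":0,"z":-0.08,"ax":0,"ay":0,"az":0},{"x":0,"y":0,"z":-0.08,"ax":0,"ay":0,"az":0}]' && python3 - <<'E'
from h import *
o=get_obs();c=cam("wrist");snap("wrist","w4.png");np.savez('w4.npz',K=c[0],D=c[1],o=c[2],M=c[3])
np.savez('w4p.npz',p=o['eef_pos'],r=o['tool_rot'])
im=cv2.imread('pics/w4.png');cv2.imwrite('pics/w4c.png',cv2.resize(im[70:220,150:350],(800,600),interpolation=cv2.INTER_CUBIC))
E
```

```text
t: 4.85
eef_pos: [0.4599, 0.1685, 0.0688]
tool_rot: [0.002, 0.648, 0.762, 0.004]
contact_force: [7.7, 1.0, -3.7]
gripper_width: 0.06
grasp_force: 58.9
t: 5.25
eef_pos: [0.4553, 0.1672, 0.0671]
tool_rot: [-0.0, 0.648, 0.762, -0.0]
contact_force: [0.8, -0.1, 0.4]
gripper_width: 0.399
grasp_force: 0.0
t: 5.75
eef_pos: [0.4554, 0.1674, 0.1471]
tool_rot: [-0.0, 0.647, 0.762, 0.0]
contact_force: [0.3, 0.6, -0.4]
gripper_width: 0.398
grasp_force: 0.0
```

View pics/w4c.png

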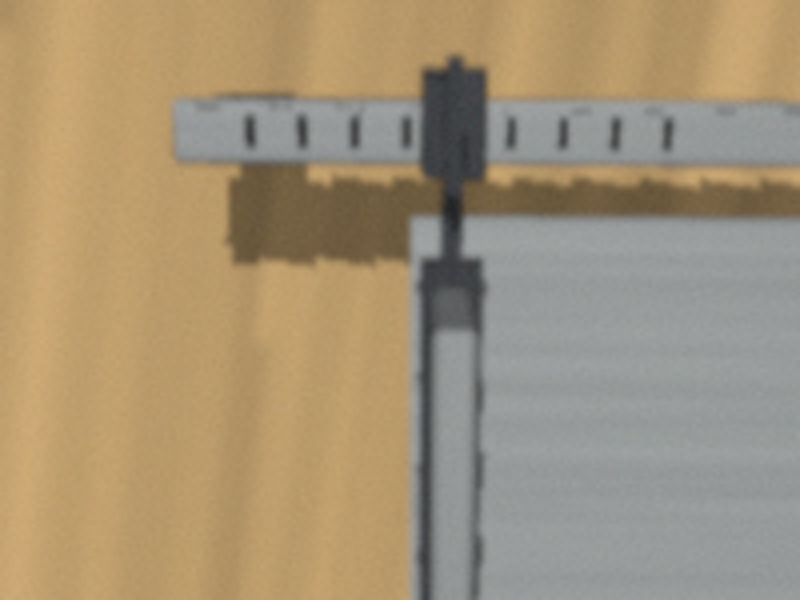

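The pointer (column 452) and ridge (455) line up to within 1 mm, so the round gate is set. Next is the square port: I'll close the fingers and move to the outer side of its tab.

```bash
python3 -m jog '[{"x":0,"y":0,"z":-0.04,"ax":0,"ay":0,"az":0},{"x":-0.043,"y":-0.008,"z":-0.05,"ax":0,"ay":0,"az":0.006},{"x":-0.086,"y":-0.016,"z":-0.05,"ax":0,"ay":0,"az":0.013},{"x":-0.129,"y":-0.024,"z":-0.05,"ax":0,"ay":0,"az":0.019},{"x":-0.172,"y":-0.032,"z":-0.05,"ax":0,"ay":0,"az":0.025},{"x":-0.214,"y":-0.04,"z":-0.05,"ax":0,"ay":0,"az":0.032},{"x":-0.257,"y":-0.048,"z":-0.05,"ax":0,"ay":0,"az":0.038},{"x":-0.3,"y":-0.056,"z":-0.05,"ax":0,"ay":0,"az":0.044},{"x":-0.343,"y":-0.064,"z":-0.05,"ax":0,"ay":0,"az":0.05},{"x":-0.386,"y":-0.073,"z":-0.05,"ax":0,"ay":0,"az":0.057},{"x":-0.428,"y":-0.081,"z":-0.05,"ax":0,"ay":0,"az":0.063},{"x":-0.428,"y":-0.081,"z":-0.05,"ax":0,"ay":0,"az":0.063}]' 0 && python3 -m jog '[{"x":0,"y":0,"z":0,"ax":0,"ay":0,"az":0},{"x":0,"y":0,"z":0,"ax":0,"ay":0,"az":0},{"x":0,"y":0,"z":0,"ax":0,"ay":0,"az":0}]' && python3 - <<'E'
from h import *
o=get_obs();c=cam("wrist");snap("wrist","w5.png");np.savez('w5.npz',K=c[0],D=c[1],o=c[2],M=c[3])
np.savez('w5p.npz',p=o['eef_pos'],r=o['tool_rot'])
im=cv2.imread('pics/w5.png');cv2.imwrite('pics/w5b.png',cv2.resize(im,(800,600)))
E
```

```text
t: 7.0
eef_pos: [0.4423, -0.2743, 0.1963]
tool_rot: [0.0, 0.675, 0.738, -0.002]
contact_force: [-0.9, -0.4, 0.6]
gripper_width: 0.002
grasp_force: 0.0
t: 7.3
eef_pos: [0.4449, -0.2664, 0.1965]
tool_rot: [-0.001, 0.67, 0.742, 0.0]
contact_force: [-0.2, 0.1, -0.6]
gripper_width: 0.002
grasp_force: 0.0
```

View pics/w5b.png

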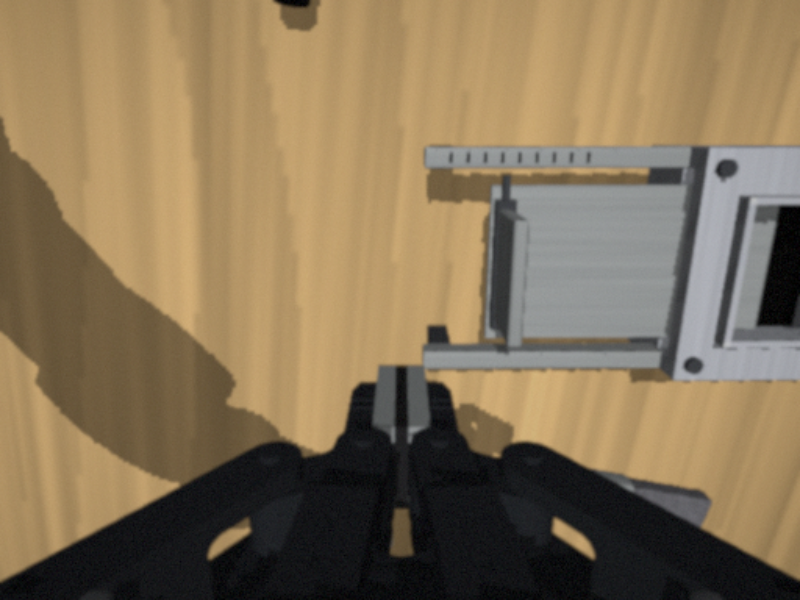

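The square tab's top runs from (518,218) to (515,350) at the 800 scale. The rails run from about (425,157) and (424,357) to the box.

```bash
python3 - <<'E'
from m import *
s=.64;d=np.load('w5p.npz')
meas('w5.npz',[(0,0)],[(506*s,177*s)],[(518*s,215*s),(515*s,350*s)],d['p'],d['r'],[(425*s,148*s),(690*s,148*s)])
meas('w5.npz',[(0,0)],[(0,0)],[(0,0)],d['p'],d['r'],[(424*s,346*s),(664*s,346*s)])
E
```

```text
rail dir in tool [[0.06784053 0.01451432 0.1446083 ]
 [0.06805416 0.16859194 0.14448685]] 0.0794416077248771
clip [[ 0.1417086  -0.20337781  0.12485766]] ptr [[0.05159655 0.06180471 0.14155395]] tab [[ 0.03620982  0.05976978  0.09453941]
 [-0.03740742  0.062785    0.09445998]]
rail dir in tool [[-0.05554764  0.01540776  0.14447846]
 [-0.05568785  0.17099323  0.14435544]] -0.051633536615191836
clip [[ 0.1417086  -0.20337781  0.12485766]] ptr [[ 0.14554973 -0.21504679  0.14187091]] tab [[ 0.13493013 -0.18278549  0.09483428]]
```

```bash
python3 -m jog '[{"x":0,"y":0,"z":0.04,"ax":0,"ay":0,"az":0},{"x":0,"y":0,"z":0.085,"ax":0,"ay":0,"az":0},{"x":0,"y":0,"z":0.128,"ax":0,"ay":0,"az":0},{"x":0,"y":0,"z":0.128,"ax":0,"ay":0,"az":0},{"x":0,"y":0,"z":0.128,"ax":0,"ay":0,"az":0}]' && python3 -m jog '[{"x":0,"y":0.02,"z":0,"ax":0,"ay":0,"az":0},{"x":0,"y":0.034,"z":0,"ax":0,"ay":0,"az":0},{"x":0,"y":0.042,"z":0,"ax":0,"ay":0,"az":0},{"x":0,"y":0.048,"z":0,"ax":0,"ay":0,"az":0},{"x":0,"y":0.054,"z":0,"ax":0,"ay":0,"az":0},{"x":0,"y":0.06,"z":0,"ax":0,"ay":0,"az":0},{"x":0,"y":0.066,"z":0,"ax":0,"ay":0,"az":0},{"x":0,"y":0.072,"z":0,"ax":0,"ay":0,"az":0},{"x":0,"y":0.072,"z":0,"ax":0,"ay":0,"az":0},{"x":0,"y":0.072,"z":0,"ax":0,"ay":0,"az":0}]'
```

```text
t: 7.85
eef_pos: [0.4447, -0.2679, 0.0696]
tool_rot: [-0.0, 0.671, 0.741, -0.0]
contact_force: [0.1, 0.3, 0.7]
gripper_width: 0.001
grasp_force: 0.0
t: 8.85
eef_pos: [0.513, -0.2616, 0.0687]
tool_rot: [-0.002, 0.672, 0.741, -0.001]
contact_force: [-6.7, -1.0, 2.8]
gripper_width: -0.0
grasp_force: 3.3
```

Contact is made at about 7 N and the gate is sliding. I'll keep pushing in small steps to the end stop.

```bash
for i in 1 2; do python3 -m jog '[{"x":0,"y":0.004,"z":0,"ax":0,"ay":0,"az":0},{"x":0,"y":0.008,"z":0,"ax":0,"ay":0,"az":0},{"x":0,"y":0.01,"z":0,"ax":0,"ay":0,"az":0},{"x":0,"y":0.01,"z":0,"ax":0,"ay":0,"az":0},{"x":0,"y":0.01,"z":0,"ax":0,"ay":0,"az":0}]' | grep -E "eef|contact"; done
```

```text
eef_pos: [0.5224, -0.2606, 0.0687]
contact_force: [-7.3, -0.7, 4.3]
eef_pos: [0.5323, -0.2597, 0.0687]
contact_force: [-8.2, 0.6, 4.2]
```

```bash
python3 -m jog '[{"x":0,"y":0.003,"z":0,"ax":0,"ay":0,"az":0},{"x":0,"y":0.006,"z":0,"ax":0,"ay":0,"az":0},{"x":0,"y":0.006,"z":0,"ax":0,"ay":0,"az":0},{"x":0,"y":0.006,"z":0,"ax":0,"ay":0,"az":0}]' | grep -E "eef|contact"
```

```text
eef_pos: [0.5382, -0.2591, 0.0686]
contact_force: [-8.0, -0.2, 4.2]
```

```bash
python3 -m jog '[{"x":0,"y":0.003,"z":0,"ax":0,"ay":0,"az":0},{"x":0,"y":0.005,"z":0,"ax":0,"ay":0,"az":0},{"x":0,"y":0.005,"z":0,"ax":0,"ay":0,"az":0},{"x":0,"y":0.005,"z":0,"ax":0,"ay":0,"az":0}]' | grep -E "eef|contact"; python3 - <<'E'
from h import *
o=get_obs();p=o['eef_pos'];t=np.array(o['tool_rot']);T=R.from_quat(t[[1,2,3,0]]).as_matrix()
im=snap("wrist","w6.png");cv2.imwrite('pics/w6b.png',cv2.resize(im[:,:,::-1],(800,600)))
E
```

```text
eef_pos: [0.543, -0.2586, 0.0686]
contact_force: [-8.7, 0.1, 4.9]
```

View pics/w6b.png

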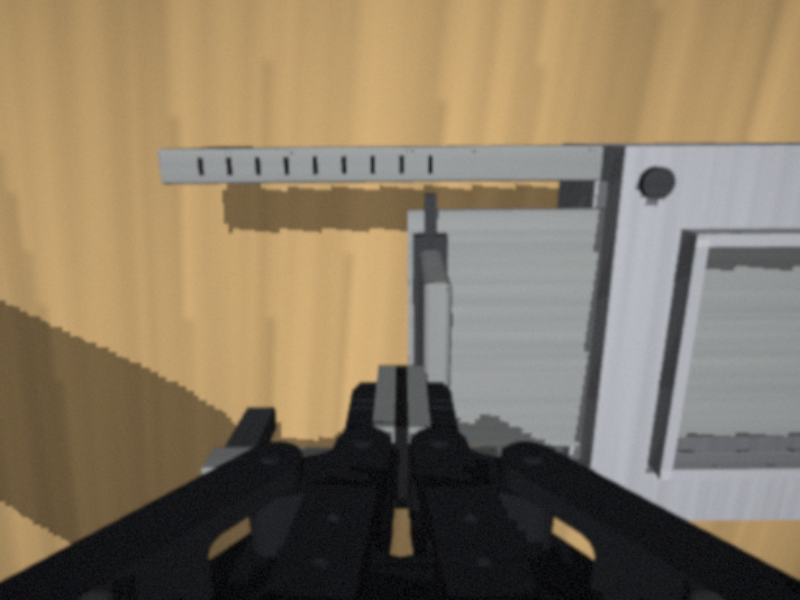

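The pointer (column 430) stands level with the last scale tick, which is practically shut. I'll push a little further to feel the stop.

```bash
for i in 1 2; do python3 -m jog '[{"x":0,"y":0.002,"z":0,"ax":0,"ay":0,"az":0},{"x":0,"y":0.003,"z":0,"ax":0,"ay":0,"az":0},{"x":0,"y":0.003,"z":0,"ax":0,"ay":0,"az":0}]' | grep -E "eef|contact"; done
```

```text
eef_pos: [0.5431, -0.2585, 0.0685]
contact_force: [-16.6, 1.1, 11.2]
eef_pos: [0.5432, -0.2585, 0.0684]
contact_force: [-24.1, 1.5, 17.3]
```

The tool has stopped moving and the force is rising, so the gate is against its end stop. I'll back off, rise, and check both gates in the top view.

```bash
python3 -m jog '[{"x":0,"y":-0.012,"z":0,"ax":0,"ay":0,"az":0},{"x":0,"y":-0.03,"z":0,"ax":0,"ay":0,"az":0},{"x":0,"y":-0.035,"z":-0.04,"ax":0,"ay":0,"az":0},{"x":0,"y":-0.035,"z":-0.085,"ax":0,"ay":0,"az":0},{"x":0,"y":-0.035,"z":-0.13,"ax":0,"ay":0,"az":0},{"x":0,"y":-0.035,"z":-0.13,"ax":0,"ay":0,"az":0},{"x":0,"y":-0.035,"z":-0.13,"ax":0,"ay":0,"az":0},{"x":0,"y":-0.035,"z":-0.13,"ax":0,"ay":0,"az":0}]' && python3 - <<'E'
from station import *
print(hand_in())
E
```

```text
t: 12.1
eef_pos: [0.5176, -0.2602, 0.198]
tool_rot: [-0.001, 0.671, 0.741, -0.0]
contact_force: [-0.2, 0.0, 0.4]
gripper_width: -0.002
grasp_force: 0.0
the job is handed in; nothing more can be done
None
```

I pulled the round gate until its pointer was within about 1 mm of the clip, then pushed the square gate against its end stop, backed the arm clear and handed in at about 12 s; I skipped the top-view check I had announced, and no verdict came back.

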